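# Prop the guard and set the spray-can filler to fill

### The arm

A 7-joint arm with a two-finger parallel gripper is mounted at the origin on the work surface. World frame = base frame: x ahead of the robot, y to its left, z up, the work surface at z = 0. Lengths are in m, angles in rad, forces in N, time in s.
With the tool pointing down it reaches from about 0.4 to 0.875 m from the base axis. Payload 19.3 kg.
Tool frame: the origin (TCP) lies midway between the tips of the shut fingers; the grasp point (between the pads) lies 19 mm behind it; z points along the fingers, y is the line along which they close (so a half turn about z gives the same grasp; the last joint's range is limited). The gripper opens to 85 mm and grips with 20 to 120 N. Pads are 22 mm wide; open, the fingers measure 114 mm over their backs; the gripper's body (76 mm by 85 mm) begins 54 mm behind the grasp point. The pads swing forward as they close: fully open they stand 13 mm farther back than shut.
Start: joints at [1.113, 0.521, -0.036, 1.599, 0.021, 1.021, -0.113], TCP at [0.236, -0.579, 0.231] pointing down, gripper open.
Joint ranges: [-2.91, 2.91], [-0.3, 2.13], [-1.5, 1.42], [0.17, 2.43], [-1.26, 4.41], [0.16, 1.93], [-2.52, 2.52]. Speed limits (rad/s): [1.89, 1.89, 2.39, 2.39, 3.01, 3.01, 3.01].

### API

Orientations are given as [roll, pitch, yaw] about the fixed x, y, z axes, in that order (R = Rz(yaw) Ry(pitch) Rx(roll)).
In Python, from workcell import * gives the robot as it stands. The module is installed in compiled form; this text tells all that it offers.
- The arm moves only by the tool play_rows, never from a script. Its argument "deltas" is a list of rows, each a list of 7 numbers: the shift along the tool's x, y, z in units of 500 mm (1.0 is 500 mm), then the turn, a rotation vector about the tool's x, y, z in units of 120 degrees (1.0 is 120 degrees), then the closure, from 0 (fully open) to 1 (shut). A call has 1 to 10 rows; each row is the pose to reach, as a shift and turn from the pose commanded when the call began, along the tool's axes at that moment; what a row does not reach only later rows make up. A row lasts 1/10 s, in which the tool goes at most 50 mm and 8.59 degrees, less where a joint would pass 70% of its speed; a pose out of reach is approached as far as the arm can. A call with a number of a shift or a turn outside -1 to 1 is refused whole. A call with a gripper value outside its range is refused whole. The fingers move at their own pace and stop on an object; "newtons" is the grip in N (left out, the last holds). Time passes only in rows, so rows that repeat a pose let the fingers close. It gives the time, the measured TCP pose, the force, the opening and the grip force at its end, in the units of the state.
- observe(): the state, without advancing time (a new reading comes with each control period).
- grab_frame(name): name is "side" or "top"; returns the picture (420x560x3 uint8, red, green, blue); there is no depth.
- get_calibration(name): a dict with "fovy" (degrees; the focal length in pixels is half the picture's height over the tangent of half this angle, whatever the lens; pixels are square), "cx", "cy" (the principal point, pixels), "xyz" and "rotation" of the camera in the world. Camera axes: x right, y down, z forward; pixel columns grow to the right and rows downward; lengths in m; the calibration is good to about 2 mm. A picture is of the moment at which its call begins. get_calibration takes no time and is no camera call.
- job_done(): hands the job in; it is judged then, once.
The state is a dict: "clock": time; "qpos": joint angles; "qd": joint speeds; "joint_efforts": joint torques, N m; "position": TCP position; "tool_rot": TCP orientation; "force": force on the tool from outside, world axes, zero at the start; "moment": the same for the moment, N m; "grip_width": finger opening in m; "finger_force": force on a finger pad.
Only numpy, scipy, OpenCV 4.12 (cv2) and the standard library are available. Lean on these libraries where they do the work, as an engineer would, in place of code of your own. Each camera call takes 0.05 s, during which the arm holds its last target. There are 200 camera calls.

### The job

Get the custom-colour spray-can filler ready: swing the clear guard up by its handle until the steel stay catches it, and leave the guard standing on the stay without letting it slam. Then push the knob beneath lightly down and turn it clockwise out of the red arc, feel for the click stop inside the green arc, and leave the knob sprung fully up and locked there. Do not force the knob against its stops, do not run it on into the yellow arc, and leave the cans and the tin where they stand.

Things in the scene. Friction and masses are not known exactly. Their poses are not given: they have to be found in the camera images.
- station: Fixed filler on a steel plate 210 x 380 x 12 mm. Origin on the counter; x away from its front, y to the left as seen from the front. Blue housing: x -65 to 115, y -85 to 85, top at z 62; hinge line x 65, knob axis x 3, y 0. Filling press (posts, crosshead, can) at y -110 to -260, up to z 276. Dial round the knob: red arc at the front, then clockwise green, yellow.
- guard_handle (a point): Middle of the guard's black round handle bar: 10 mm thick, along the hinge, 58 free between its end arms, 46 in front of the guard wall (41 mm gap); shut, 96 above the counter, 34 above the housing top. The guard is a clear box open below, 112 long, 110 wide, 54 high, top 24 above the bar, yellow rims. The bar can roll between the fingers as the guard swings.
- guard_hinge (a point): Middle of the guard's hinge line at the back of the guard, parallel to the station's y, 66 mm above the counter. Shut, the handle lies 158 in front of it and 30 above it; opening, it swings up and away from the front on an arc about this line.
- guard (a joint): Guard angle, rad: 0 shut, grows as it opens, end stop 1.85. A spring and its weight pull it shut (1 to 2 N at the handle) all the way. Only the stay holds it up: opened to about 1.7 the stay snaps in by itself; let back, the guard then stands at about 1.59 and is felt to push back.
- stay (a joint): Angle, rad, of the thin spring-loaded steel bar along the guard's left side (pivot 75 mm in front of the hinge line, 68 to the left). It rises by itself under a pin on the guard. About 0.02 with the guard shut, about 0.45 when carrying it.
- knob_grip (a point): On the knob axis at gripping height, 97 mm above the counter when the knob is up. Black knob: thin disc 52 across (top 75 above the counter), on it a grip bar 46 long, 14 thick, 34 high (from 75 to 108 above the counter); keep the fingertips off the disc.
- knob_pointer (a point): Pointer end of the grip bar, on its top, 23 mm from the axis; white line. Push: the knob is sprung up; 4.5 mm down (7 N) frees it from a lock, at 7 mm (8 N) it bottoms hard. Let up between locks it rubs along its track 4.5 mm down and cannot rise; over a lock it rises fully and firm stops hold it, 0.03 rad play each way.
- knob (a joint): Knob angle, rad, clockwise seen from above: 0 when the pointer points to the station's front (-x), bar along the station's x. Starts locked in the red arc (-0.3 to 0.2). Green arc 0.68 to 1.48: its one lock (click) lies anywhere from 0.8 to 1.36, unmarked, elsewhere each time. Yellow arc from 1.7; end stop 2.2.
- knob_lug: Steel lug turning and sinking with the knob, inside the housing, out of sight and reach; it runs under the click track. Origin on the knob axis, 62 mm above the counter when up. Over 25 N on it is forcing the knob: about 0.9 N m of turning against a lock, or pushing with some 33 N.
- can_red: Spray can standing on the counter left of the filler: white, red band and cap, 66 mm across, 195 high; origin at the centre of its foot. Leave it alone.
- can_green: Spray can standing on the counter left of the filler: white, green band and cap, 66 mm across, 195 high; origin at the centre of its foot. Leave it alone.
- tin: Small steel paint tin, orange label, 76 mm across, 83 high, on the counter left of the filler; origin at the centre of its foot. Leave it alone.

How it is judged:
On the way, in this order (a step that is already met when the one before it is completed fails the run):
1. the guard stands on its stay, let go (value of joint guard between 1.53 and 1.66 rad and value of joint stay above 0.38 rad and distance between the grasp point and guard_handle above 0.04 m), for 0.3 s.
2. the knob is turned out of the red arc with the guard propped (value of joint knob above 0.4 rad and value of joint guard above 1.53 rad), for 0.1 s.
At the end, for the whole second after the job is handed in: The guard stands on its stay (1.53 to 1.66 rad, stay above 0.38 rad) and the knob is locked in the green arc (0.7 to 1.46 rad) and sprung up to within 1.5 mm of its full height; both at rest (value of joint guard between 1.53 and 1.66 rad and value of joint stay above 0.38 rad and velocity of joint each of guard, knob below 0.1 rad/s and value of joint knob between 0.7 and 1.46 rad and z of knob_grip in the frame of station above 0.0955 m); the robot touches nothing.
It fails at once if the knob is forced: over 25 N on its lug (contact force between knob_lug and station above 25 N).
It fails at once if the knob runs on to the yellow arc (value of joint knob above 1.65 rad).
It fails at once if the guard slams shut (value of joint guard below 0.3 rad and velocity of joint guard below -2 rad/s).
It fails at once if a can or the tin is shifted or tipped (distance of any of can_red, can_green, tin from where it was at the start of the episode above 0.02 m or angle between any of can_red, can_green, tin's own z axis and vertical above 0.2 rad).
It also fails if it takes over 72 s, if anything falls off the work surface, if the arm or the gripper's body presses on something with over 40 N, if the wrist force passes 120 N, or if a joint passes its speed limit or range.

## Working session

There is one attempt and no reset: what is moved stays moved. The work goes in short steps, Python scripts to look and compute and a tool call to move; the robot and the scene stay as the last step left them, time stands still between calls to the robot, and variables do not carry over. Pictures are saved under pics/ and viewed, at most 10 in all, crops included, and the job is handed in when it is done.

Besides the shell and the picture viewer there is one more tool, called after ">>>" as name(argument=value, ...), one argument or row to a line, values as JSON. play_rows: Moves the arm, as the interface text tells. Its arguments: {"type":"object","properties":{"deltas":{"type":"array"},"newtons":{"type":"number"}},"required":["deltas"]}

```bash
mkdir -p pics; python3 - <<'E'
from workcell import *
import cv2
for n in("side","top"):
    f=grab_frame(n); cv2.imwrite(f"pics/{n}0.png",f[:,:,::-1])
    print(n,get_calibration(n))
print(observe())
E
```

```text
side {'fovy': 44.630427793103195, 'cx': 267.48757330726295, 'cy': 213.97292787411752, 'xyz': array([0.48016296, 0.68387296, 0.64751914]), 'rotation': array([-2.3667566 , -0.00399948, -2.96641404])}
top {'fovy': 55.70534136704428, 'cx': 279.45642886757986, 'cy': 210.31609793755533, 'xyz': array([0.44292077, 0.13284144, 0.73393189]), 'rotation': array([-2.9361333 , -0.00500477, -1.61569415])}
{'clock': 0.1, 'qpos': array([ 1.11277415,  0.52194467, -0.0363208 ,  1.59993699,  0.02117613,
        1.02107901, -0.11278098]), 'qd': array([ 0.00014843, -0.0005006 ,  0.00016933, -0.00240989, -0.0015244 ,
       -0.00192136, -0.00050176]), 'joint_efforts': array([ 5.63136680e-03, -9.28486204e+01,  1.98511675e+00, -3.70531619e+01,
        1.82819297e-02,  5.35369836e-03,  9.15657506e-05]), 'position': array([ 0.23622108, -0.5783275 ,  0.23079444]), 'tool_rot': array([-3.14060984e+00,  5.06207555e-05,  3.87811758e-01]), 'force': array([-0.14178447,  1.09179325, -0.60647604]), 'moment': array([ 0.0013068 , -0.00171019, -0.00927753]), 'finger_force': 0.0, 'grip_width': 0.08565940732983353}
```

View pics/side0.png

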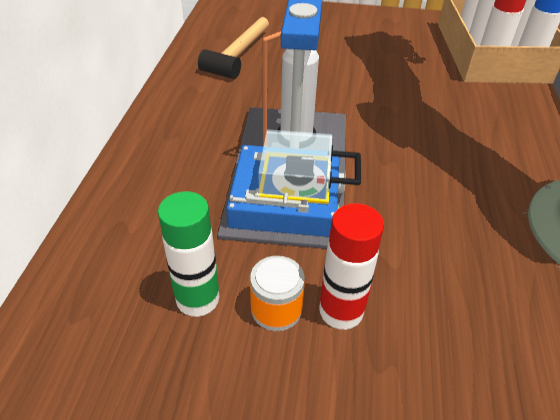

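View pics/top0.png

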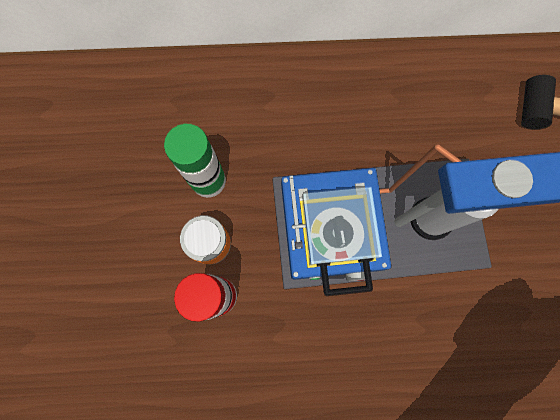

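```bash
cat > h.py <<'E'
import numpy as np, cv2
from scipy.spatial.transform import Rotation as R
from workcell import *
def cam(n):
    c=get_calibration(n); f=210/np.tan(np.radians(c['fovy'])/2)
    Rm=R.from_euler('xyz',c['rotation']).as_matrix() if np.ndim(c['rotation'])==1 else np.array(c['rotation'])
    return f,c['cx'],c['cy'],np.array(c['xyz']),Rm
def proj(n,P):
    f,cx,cy,t,Rm=cam(n); p=(np.atleast_2d(P)-t)@Rm
    return np.c_[cx+f*p[:,0]/p[:,2],cy+f*p[:,1]/p[:,2]]
def back(n,uv,z):
    f,cx,cy,t,Rm=cam(n); uv=np.atleast_2d(uv)
    d=np.c_[(uv[:,0]-cx)/f,(uv[:,1]-cy)/f,np.ones(len(uv))]@Rm.T
    return t+d*((z-t[2])/d[:,2])[:,None]
E
python3 - <<'E'
from h import *
a=cv2.imread('pics/top0.png')[160:300,265:405]; b=cv2.imread('pics/side0.png')[115:255,215:370]
cv2.imwrite('pics/c1.png',cv2.resize(a,(560,560),interpolation=cv2.INTER_CUBIC))
cv2.imwrite('pics/c2.png',cv2.resize(b,(620,560),interpolation=cv2.INTER_CUBIC))
print(back('top',[[273,178],[285,289],[492,266]],0.012))
E
```

```text
[[ 0.65583652  0.13185742  0.012     ]
 [ 0.44952637  0.11903796  0.012     ]
 [ 0.47349103 -0.25677293  0.012     ]]
```

View pics/c1.png

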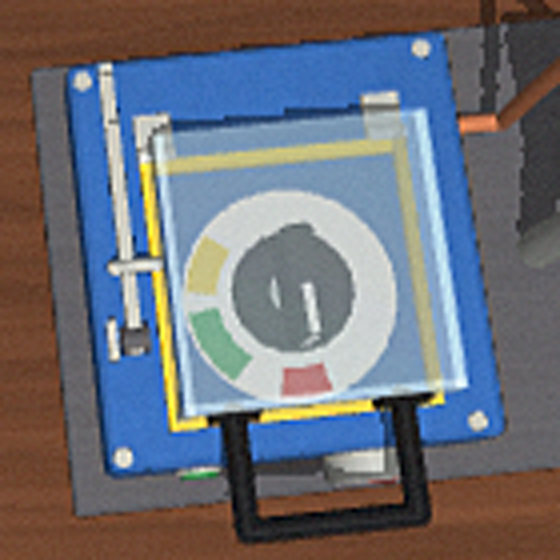

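View pics/c2.png

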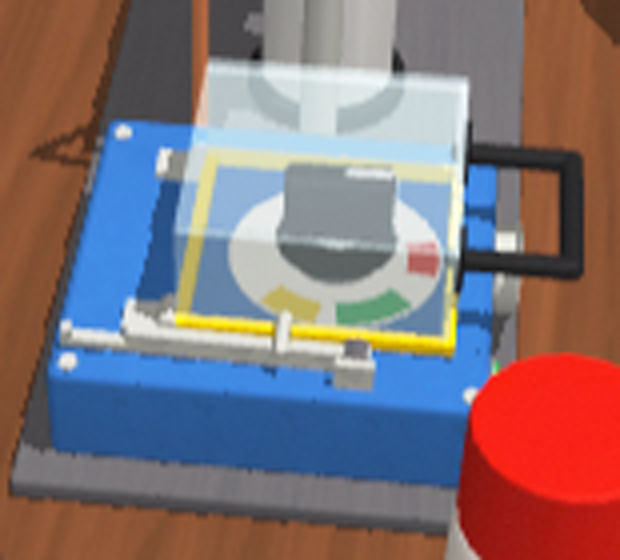

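```bash
python3 - <<'E'
from h import *
from scipy.optimize import least_squares
obs={'top':[((115,85,62),(282,177)),((115,-85,62),(375.5,168.8)),((-65,85,62),(291.8,278.8)),((-65,-85,62),(391.2,268)),((65-158,0,96),(348.5,291.2))],
'side':[((115,85,62),(227.5,208)),((115,-85,62),(242,145.8)),((65-158,0,96),(358,168.3))]}
def w(p,P): 
    P=np.array(P)/1e3; c,s=np.cos(p[2]),np.sin(p[2])
    return np.c_[p[0]+c*P[:,0]-s*P[:,1],p[1]+s*P[:,0]+c*P[:,1],P[:,2]]
def res(p): return np.concatenate([(proj(n,w(p,[a for a,_ in o]))-np.array([b for _,b in o])).ravel() for n,o in obs.items()])
r=least_squares(res,[.53,.02,0],loss='soft_l1')
print(r.x,res(r.x).reshape(-1,2).round(1))
print('handle,hinge,knob',w(r.x,[(-93,0,96),(65,0,66),(3,0,97)]).round(4))
print('bar, top/side back',back('top',[(348.5,291.2)],.096),back('side',[(358,168.3)],.096))
print('cans',back('top',[(190,145),(205,240),(200,297)],.19).round(3))
E
```

```text
[0.53440623 0.02701502 0.0617699 ] [[-1.7 -0.9]
 [ 0.3 -2.4]
 [ 0.   0.6]
 [ 1.3  0.5]
 [-0.3 -0.4]
 [-0.3  0.8]
 [ 0.6 -1.7]
 [ 0.9  0.2]]
handle,hinge,knob [[0.4416 0.0213 0.096 ]
 [0.5993 0.031  0.066 ]
 [0.5374 0.0272 0.097 ]]
bar, top/side back [[0.44088157 0.02092829 0.096     ]] [[0.44314661 0.02091602 0.096     ]]
cans [[0.658 0.25  0.19 ]
 [0.519 0.229 0.19 ]
 [0.443 0.236 0.19 ]]
```

```bash
cat >> h.py <<'E'
import json,os
# commanded pose bookkeeping: xyz + rotation matrix
def cmd():
    if os.path.exists('cmd.json'):
        c=json.load(open('cmd.json')); return np.array(c['p']),np.array(c['R'])
    o=observe(); return o['position'],R.from_euler('xyz',o['tool_rot']).as_matrix()
def plan(poses,nd=3,save=True):
    """poses: (x,y,z,yaw[,closure]) tool down; prints rows, stores last commanded pose"""
    p0,R0=cmd(); out=[]
    for q in poses:
        Rt=R.from_euler('xyz',[np.pi,0,q[3]]).as_matrix()
        d=R0.T@(np.array(q[:3])-p0)/.5; r=R.from_matrix(R0.T@Rt).as_rotvec()/np.radians(120)
        row=np.round(np.r_[d,r],nd); out.append(row.tolist()+list(q[4:]))
    for o in out: print(o)
    p=p0+R0@(row[:3]*.5); Rn=R0@R.from_rotvec(row[3:]*np.radians(120)).as_matrix()
    if save: json.dump({'p':p.tolist(),'R':Rn.tolist()},open('cmd.json','w'))
S=np.array([.5344,.0270]); YAW=.0618
def sw(x,y): # station mm -> world xy
    c,s=np.cos(YAW),np.sin(YAW); return S+np.array([c*x-s*y,s*x+c*y])/1e3
E
python3 - <<'E'
from h import *
x,y=sw(-93,0); plan([(x,y,.18,1.633,.65)])
E
```

```text
[0.834, -0.955, 0.102, -0.0, -0.0, -0.595, 0.65]
```

>>> play_rows(
  deltas=[
    [0.834,-0.955,0.102,0,0,-0.595,0.65],
    [0.834,-0.955,0.102,0,0,-0.595,0.65],
    [0.834,-0.955,0.102,0,0,-0.595,0.65],
    [0.834,-0.955,0.102,0,0,-0.595,0.65],
    [0.834,-0.955,0.102,0,0,-0.595,0.65],
    [0.834,-0.955,0.102,0,0,-0.595,0.65],
    [0.834,-0.955,0.102,0,0,-0.595,0.65],
    [0.834,-0.955,0.102,0,0,-0.595,0.65],
    [0.834,-0.955,0.102,0,0,-0.595,0.65],
    [0.834,-0.955,0.102,0,0,-0.595,0.65],
  ],
  newtons=30,
)

```text
clock: 1.1
position: [0.3979, -0.1054, 0.1911]
tool_rot: [3.141, 0.0, 1.635]
force: [1.7, -0.8, 0.1]
grip_width: 0.03
finger_force: 0.0
```

```bash
rm -f cmd.json; python3 - <<'E'
from h import *
x,y=sw(-93,0); plan([(x,y,.18,1.633,.65)],save=False)
o=observe();print(o['position'],o['tool_rot'],o['qd'].round(3),o['qpos'].round(2))
E
```

```text
[0.247, 0.103, 0.022, 0.0, 0.0, 0.001, 0.65]
[ 0.39794668 -0.105368    0.19112839] [3.14144638e+00 1.61590400e-04 1.63543904e+00] [-1.04   0.117 -0.221  0.006  0.168 -0.073 -1.418] [ 0.55  0.28 -0.51  2.15  0.2   0.76 -0.03]
```

>>> play_rows(
  deltas=[
    [0.2,0.085,0.018,0,0,0,0.65],
    [0.2,0.085,0.018,0,0,0,0.65],
    [0.2,0.085,0.018,0,0,0,0.65],
    [0.2,0.085,0.018,0,0,0,0.65],
    [0.2,0.085,0.018,0,0,0,0.65],
    [0.2,0.085,0.018,0,0,0,0.65],
    [0.2,0.085,0.018,0,0,0,0.65],
  ],
)

```text
clock: 1.8
position: [0.4338, -0.0058, 0.1823]
tool_rot: [-3.142, 0.0, 1.632]
force: [0.8, 0.3, -0.8]
grip_width: 0.0296
finger_force: 0.0
```

```bash
python3 - <<'E'
from h import *
f=grab_frame('side');g=grab_frame('top')
o=observe();print(o['position'],o['tool_rot'],o['qd'].round(3),o['force'],o['moment'],o['grip_width'])
x,y=sw(-93,0); plan([(x,y,.18,1.633,.65),(x,y,.08,1.633,.65)])
a=f[60:260,200:420];b=g[150:350,240:460]
cv2.imwrite('pics/m1.png',cv2.resize(np.hstack([a,b])[:,:,::-1],(800,364)))
E
```

```text
[ 0.43390916 -0.00542009  0.18230794] [3.14142376e+00 1.99619065e-04 1.63247466e+00] [-0.006  0.003 -0.002 -0.002  0.001 -0.002 -0.   ] [ 0.18986    -0.20960938 -0.13679267] [-0.02296857 -0.01021242  0.0047999 ] 0.029995867879339687
[0.052, 0.019, 0.005, 0.0, 0.0, -0.0, 0.65]
[0.052, 0.019, 0.205, 0.0, 0.0, -0.0, 0.65]
```

View pics/m1.png

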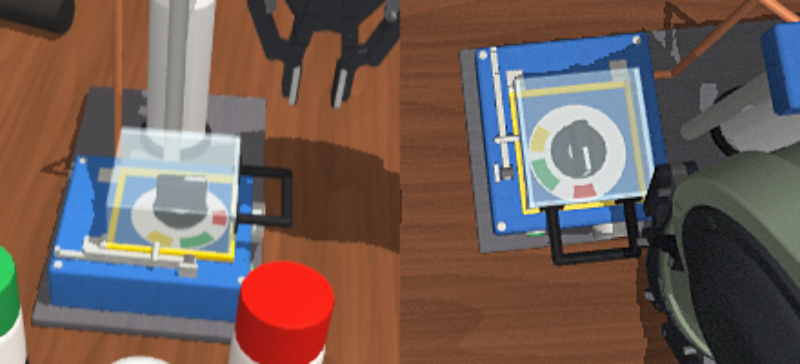

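>>> play_rows(
  deltas=[
    [0.052,0.019,0.005,0,0,0,0.65],
    [0.052,0.019,0.005,0,0,0,0.65],
    [0.052,0.019,0.08,0,0,0,0.65],
    [0.052,0.019,0.12,0,0,0,0.65],
    [0.052,0.019,0.14,0,0,0,0.65],
    [0.052,0.019,0.16,0,0,0,0.65],
    [0.052,0.019,0.18,0,0,0,0.65],
    [0.052,0.019,0.2,0,0,0,0.65],
    [0.052,0.019,0.205,0,0,0,0.65],
    [0.052,0.019,0.205,0,0,0,0.65],
  ],
)

```text
clock: 2.9
position: [0.4418, 0.022, 0.0796]
tool_rot: [-3.141, 0.0, 1.634]
force: [-0.1, 0.9, 0.8]
grip_width: 0.0301
finger_force: 0.0
```

```bash
python3 - <<'E'
from h import *
f=grab_frame('side')
o=observe();print(o['position'],o['tool_rot'],o['force'],o['moment'],o['grip_width'])
a=f[80:280,220:420]
cv2.imwrite('pics/m2.png',cv2.resize(a[:,:,::-1],(600,600)))
E
```

```text
[0.44188705 0.02198955 0.07983233] [3.14156070e+00 1.71247339e-05 1.63408487e+00] [-0.03645974 -0.87789816  0.44876545] [ 0.01040458  0.03942528 -0.00426098] 0.0302264238269697
```

View pics/m2.png

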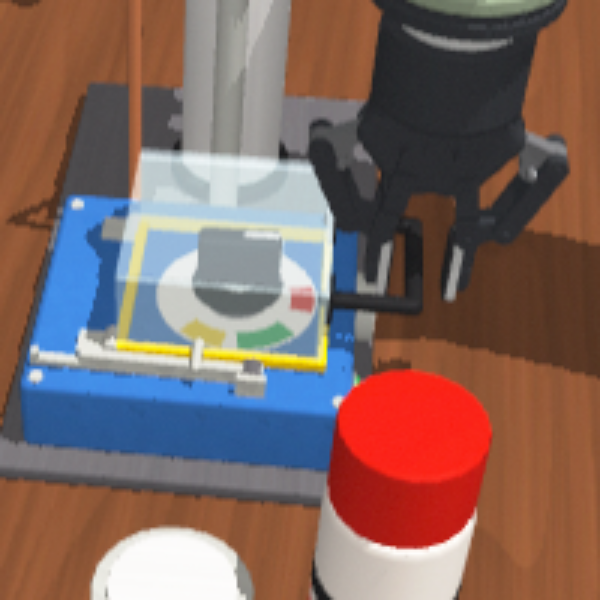

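>>> play_rows(
  deltas=[
    [0,0,0,0,0,0,0.95],
    [0,0,0,0,0,0,0.95],
    [0,0,0,0,0,0,0.95],
    [0,0,0,0,0,0,0.95],
  ],
  newtons=25,
)

```text
clock: 3.35
position: [0.4437, 0.0221, 0.0804]
tool_rot: [3.138, -0.001, 1.634]
force: [8.9, -0.5, -2.3]
grip_width: 0.0088
finger_force: 27.5
```

```bash
cat >> h.py <<'E'
def arc(t0,ts):
    f=lambda t:.1608*np.array([-np.cos(.1877+t),np.sin(.1877+t)])
    for t in ts:
        d=(f(t)-f(t0))/.5; print([0,round(d[0],3),round(-d[1],3),0,0,0,.95])
E
python3 - <<'E'
from h import *
o=observe();print(o['position'],o['tool_rot'],o['force'],o['moment'],o['grip_width'])
arc(0,[.04,.08,.12,.18,.24,.3,.35,.4,.4])
E
```

```text
[0.44368562 0.02210338 0.08044564] [ 3.13783270e+00 -5.60819466e-04  1.63365972e+00] [ 8.88744084 -0.46466566 -2.2610092 ] [-0.17249373 -1.82711349 -0.06161575] 0.008769838427762328
[0, np.float64(0.003), np.float64(-0.013), 0, 0, 0, 0.95]
[0, np.float64(0.006), np.float64(-0.025), 0, 0, 0, 0.95]
[0, np.float64(0.009), np.float64(-0.037), 0, 0, 0, 0.95]
[0, np.float64(0.016), np.float64(-0.056), 0, 0, 0, 0.95]
[0, np.float64(0.023), np.float64(-0.073), 0, 0, 0, 0.95]
[0, np.float64(0.032), np.float64(-0.091), 0, 0, 0, 0.95]
[0, np.float64(0.04), np.float64(-0.105), 0, 0, 0, 0.95]
[0, np.float64(0.048), np.float64(-0.118), 0, 0, 0, 0.95]
[0, np.float64(0.048), np.float64(-0.118), 0, 0, 0, 0.95]
```

>>> play_rows(
  deltas=[
    [0,0.008,-0.013,0,0,0,0.95],
    [0,0.011,-0.025,0,0,0,0.95],
    [0,0.014,-0.037,0,0,0,0.95],
    [0,0.021,-0.056,0,0,0,0.95],
    [0,0.028,-0.073,0,0,0,0.95],
    [0,0.037,-0.091,0,0,0,0.95],
    [0,0.045,-0.105,0,0,0,0.95],
    [0,0.053,-0.118,0,0,0,0.95],
    [0,0.053,-0.118,0,0,0,0.95],
  ],
)

```text
clock: 4.25
position: [0.4669, 0.0233, 0.1395]
tool_rot: [-3.139, 0.001, 1.634]
force: [-15.4, 1.0, 7.5]
grip_width: 0.0086
finger_force: 27.7
```

```bash
python3 - <<'E'
from h import *
o=observe();print(o['position'],o['tool_rot'],o['force'],o['moment'],o['grip_width'])
arc(.4,[.48,.56,.64,.72,.8,.88,.96,1.04,1.1,1.1])
E
```

```text
[0.46689174 0.02329338 0.13951493] [-3.13862829e+00  8.82340361e-04  1.63374005e+00] [-15.4237398    1.03657108   7.53636581] [ 0.11986826  3.23881074 -0.02871925] 0.008578099121968217
[0, np.float64(0.015), np.float64(-0.021), 0, 0, 0, 0.95]
[0, np.float64(0.032), np.float64(-0.04), 0, 0, 0, 0.95]
[0, np.float64(0.05), np.float64(-0.059), 0, 0, 0, 0.95]
[0, np.float64(0.07), np.float64(-0.075), 0, 0, 0, 0.95]
[0, np.float64(0.091), np.float64(-0.09), 0, 0, 0, 0.95]
[0, np.float64(0.113), np.float64(-0.103), 0, 0, 0, 0.95]
[0, np.float64(0.136), np.float64(-0.115), 0, 0, 0, 0.95]
[0, np.float64(0.159), np.float64(-0.125), 0, 0, 0, 0.95]
[0, np.float64(0.178), np.float64(-0.13), 0, 0, 0, 0.95]
[0, np.float64(0.178), np.float64(-0.13), 0, 0, 0, 0.95]
```

>>> play_rows(
  deltas=[
    [0,0,0,0,0,0,0.95],
  ],
)

```text
clock: 4.35
position: [0.4666, 0.0233, 0.1391]
tool_rot: [-3.138, 0.001, 1.634]
force: [-14.5, -0.6, 8.7]
grip_width: 0.0088
finger_force: 27.7
```

```bash
python3 - <<'E'
from h import *
o=observe();print(o['position'],o['tool_rot'],o['force'],o['moment'],o['grip_width'])
E
```

```text
[0.46658158 0.02328462 0.13905946] [-3.13831375e+00  8.17931858e-04  1.63382451e+00] [-14.53540483  -0.63161848   8.73879665] [ 0.04016987  3.18118751 -0.06898221] 0.008759103100477185
```

```bash
python3 - <<'E'
from h import *
def rows(b,ts):
    for t in ts:
        x=.6016-.1612*np.cos(.1877+t);z=.0504+.1612*np.sin(.1877+t)
        print(float(round((x-b[0])/.5,3)),float(round(-(z-b[1])/.5,3)))
rows((.4683,.1388),[.4,.48,.56,.64,.72,.8,.88,.96,1.04,1.1]);print()
rows((.6016-.1612*np.cos(1.2877),.0504+.1612*np.sin(1.2877)),[1.18,1.26,1.34,1.42,1.5,1.58,1.66,1.72,1.76,1.76]);print()
rows((.6016-.1612*np.cos(1.9477),.0504+.1612*np.sin(1.9477)),[1.72,1.68,1.64,1.6,1.58,1.56])
E
```

```text
-0.002 -0.002
0.013 -0.023
0.03 -0.042
0.048 -0.061
0.068 -0.077
0.089 -0.092
0.111 -0.106
0.134 -0.117
0.158 -0.127
0.177 -0.133

0.025 -0.006
0.05 -0.01
0.076 -0.013
0.102 -0.013
0.128 -0.011
0.153 -0.007
0.178 -0.001
0.197 0.005
0.209 0.01
0.209 0.01

-0.012 -0.005
-0.024 -0.009
-0.037 -0.012
-0.049 -0.015
-0.056 -0.016
-0.062 -0.018
```

>>> play_rows(
  deltas=[
    [0,-0.002,-0.002,0,0,0,0.95],
    [0,0.013,-0.023,0,0,0,0.95],
    [0,0.03,-0.042,0,0,0,0.95],
    [0,0.048,-0.061,0,0,0,0.95],
    [0,0.068,-0.077,0,0,0,0.95],
    [0,0.089,-0.092,0,0,0,0.95],
    [0,0.111,-0.106,0,0,0,0.95],
    [0,0.134,-0.117,0,0,0,0.95],
    [0,0.158,-0.127,0,0,0,0.95],
    [0,0.177,-0.133,0,0,0,0.95],
  ],
)

```text
clock: 5.35
position: [0.5574, 0.0287, 0.2062]
tool_rot: [3.141, 0.0, 1.633]
force: [-2.2, -3.5, 2.1]
grip_width: 0.0086
finger_force: 27.5
```

>>> play_rows(
  deltas=[
    [0,0.025,-0.006,0,0,0,0.95],
    [0,0.05,-0.01,0,0,0,0.95],
    [0,0.076,-0.013,0,0,0,0.95],
    [0,0.102,-0.013,0,0,0,0.95],
    [0,0.128,-0.011,0,0,0,0.95],
    [0,0.153,-0.007,0,0,0,0.95],
    [0,0.178,-0.001,0,0,0,0.95],
    [0,0.197,0.005,0,0,0,0.95],
    [0,0.209,0.01,0,0,0,0.95],
    [0,0.209,0.01,0,0,0,0.95],
  ],
)

```text
clock: 6.35
position: [0.6618, 0.0353, 0.2001]
tool_rot: [3.141, 0.0, 1.633]
force: [0.4, -5.9, 3.3]
grip_width: 0.0085
finger_force: 27.8
```

```bash
python3 - <<'E'
from h import *
f=grab_frame('side')
o=observe();print(o['position'],o['tool_rot'],o['force'],o['moment'],o['grip_width'])
x,z=o['position'][[0,2]]; print('theta',np.arctan2(z-.0504,.6016-x)-.1877,np.hypot(z-.0504,.6016-x))
cv2.imwrite('pics/m3.png',cv2.resize(f[0:260,180:420][:,:,::-1],(554,600)))
E
```

```text
[0.66149031 0.03529293 0.20027387] [3.14082965e+00 4.07018528e-04 1.63346782e+00] [ 0.69452391 -5.93250434  2.39775162] [-1.08127068 -0.00279229 -0.06381038] 0.008965602302124388
theta 1.7632619220998111 0.16139711097600115
```

View pics/m3.png

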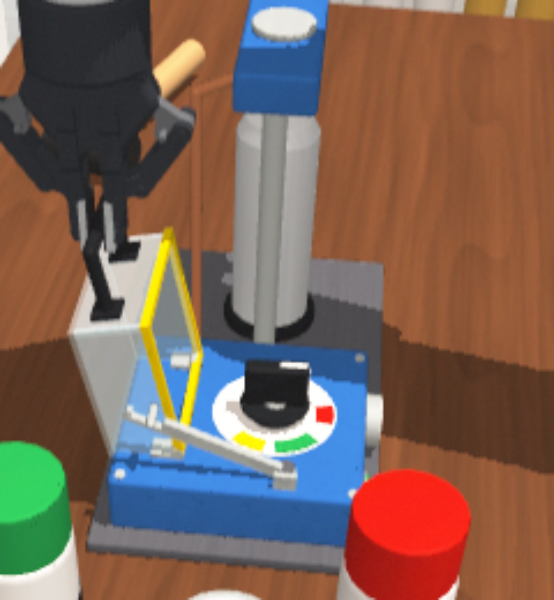

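>>> play_rows(
  deltas=[
    [0,-0.012,-0.005,0,0,0,0.95],
    [0,-0.024,-0.009,0,0,0,0.95],
    [0,-0.037,-0.012,0,0,0,0.95],
    [0,-0.049,-0.015,0,0,0,0.95],
    [0,-0.056,-0.016,0,0,0,0.95],
    [0,-0.056,-0.016,0,0,0,0.95],
  ],
)

```text
clock: 7.0
position: [0.6331, 0.0339, 0.2088]
tool_rot: [3.14, 0.0, 1.634]
force: [3.8, -4.5, 3.1]
grip_width: 0.0091
finger_force: 27.9
```

```bash
python3 - <<'E'
from h import *
o=observe();print(o['position'],o['tool_rot'],o['force'],o['moment'],o['grip_width'])
x,z=o['position'][[0,2]]; print('theta',np.arctan2(z-.0504,.6016-x)-.1877,np.hypot(z-.0504,.6016-x))
E
```

```text
[0.63305766 0.03385488 0.20878942] [3.14014795e+00 1.80869906e-04 1.63380230e+00] [ 3.78685231 -4.52538409  3.1187593 ] [-0.87163688 -0.7808912  -0.05865716] 0.009052798053829423
theta 1.5791546090252322 0.1614831065689031
```

>>> play_rows(
  deltas=[
    [0,0.001,0,0,0,0,0.7],
    [0,0.001,0,0,0,0,0.6],
    [0,0.001,0,0,0,0,0.6],
    [0,0.001,-0.02,0,0,0,0.6],
    [0,0.001,-0.05,0,0,0,0.6],
    [0,0.001,-0.1,0,0,0,0.6],
    [0,0.001,-0.15,0,0,0,0.6],
    [0,0.001,-0.15,0,0,0,0.6],
  ],
)

```text
clock: 7.8
position: [0.6348, 0.0346, 0.2879]
tool_rot: [3.136, -0.0, 1.634]
force: [0.2, -0.3, -0.5]
grip_width: 0.0343
finger_force: 0.0
```

```bash
python3 - <<'E'
from h import *
f=grab_frame('side');g=grab_frame('top')
o=observe();print(o['position'],o['tool_rot'],o['force'],o['moment'],o['grip_width'],o['qpos'].round(2))
cv2.imwrite('pics/s4.png',f[:,:,::-1]);cv2.imwrite('pics/t4.png',g[:,:,::-1])
a=f[90:230,210:370];b=g[150:290,260:420]
cv2.imwrite('pics/m4.png',cv2.resize(np.hstack([a,b])[:,:,::-1],(800,350),interpolation=cv2.INTER_CUBIC))
E
```

```text
[0.63365773 0.03414734 0.28454093] [ 3.13992131e+00 -3.37490347e-06  1.63386183e+00] [ 0.3132732   0.06896023 -0.67791007] [0.03549691 0.03038821 0.01126937] 0.03425481369292791 [ 0.19  0.53 -0.51  1.49  0.27  1.19 -0.31]
```

View pics/m4.png

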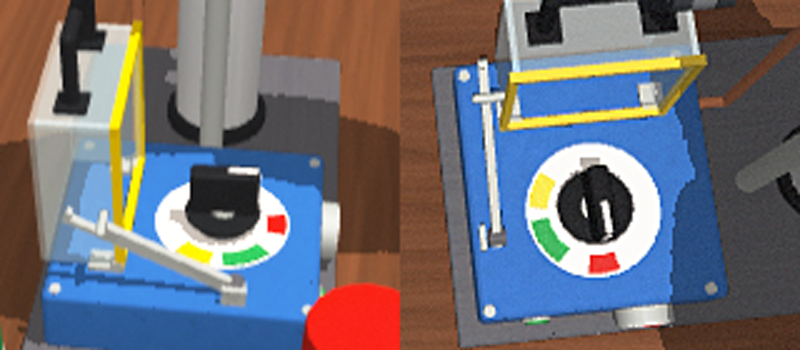

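```bash
python3 - <<'E'
from h import *
print('dial',back('top',[(337.8,233.6)],.0625),'pred',sw(3+2.3,0))
g=cv2.imread('pics/t4.png').astype(int).sum(2)
sub=g[150:290,260:420]
m=(sub<150).astype(np.uint8)   # black knob
n,l,st,c=cv2.connectedComponentsWithStats(m)
for i in range(1,n):
    if st[i,4]>150: print(st[i]+[260,150,0,0,0],c[i]+[260,150])
w=back('top',[(400,300)],.108)
cv2.imwrite('pics/k.png',cv2.resize(cv2.imread('pics/t4.png')[210:260,315:365],(600,600),interpolation=cv2.INTER_CUBIC))
E
```

```text
dial [[0.53765154 0.02557019 0.0625    ]] pred [0.53968988 0.02732733]
[310 150  34  18 229] [319.34061135 157.85152838]
[355 150  22  13 191] [363.39790576 155.66492147]
[323 216  30  31 612] [337.34803922 231.16339869]
```

View pics/k.png

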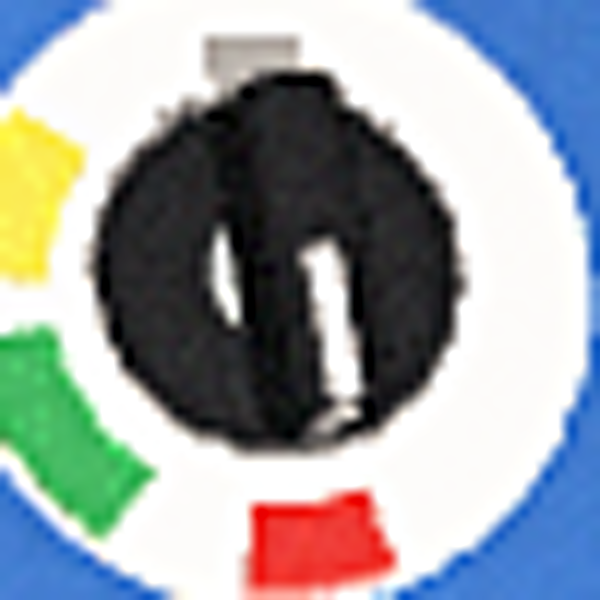

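```bash
python3 - <<'E'
from h import *
k=lambda u,v:(315+u/12-.5+.04,210+v/12-.5+.04)
P=back('top',[k(318,243),k(347,402)],.108); d=P[1]-P[0]
a=np.arctan2(d[1],d[0]); print(P,np.hypot(*d[:2]),'dir',a)
# station front dir = YAW+pi ; clockwise positive
print('k0',(YAW+np.pi-a+np.pi)%(2*np.pi)-np.pi)
# bar top outline at z .108: right edge & bottom/top ends
print(back('top',[k(295,75),k(345,410)],.108))
for name,q in(('old',sw(3,0)),('new',sw(5.3,0))):print(name,q,proj('top',[[*q,.108],[*q,.075]]))
print('disc centre',back('top',[k(278,262)],.075))
E
```

```text
[[0.53711787 0.02721798 0.108     ]
 [0.51579111 0.02501536 0.108     ]] 0.021440199932922045 dir -3.0386777476541176
k0 -0.04111490593567524
[[0.55992676 0.02855615 0.108     ]
 [0.51474594 0.02536141 0.108     ]]
old [0.53739427 0.02718528] [[341.04719472 229.61778083]
 [337.96006843 232.6999114 ]]
new [0.53968988 0.02732733] [[340.84843268 228.19995436]
 [337.77310043 231.34868061]]
disc centre [[0.53965314 0.0274418  0.075     ]]
```

```bash
rm -f cmd.json; python3 - <<'E'
from h import *
o=observe();print(o['position'],o['tool_rot'])
plan([(.5385,.0272,.27,3.245,.5)],save=False)
E
```

```text
[0.63365773 0.03414734 0.28454093] [ 3.13992131e+00 -3.37490347e-06  1.63386183e+00]
[-0.002, -0.191, 0.029, 0.001, 0.001, -0.769, 0.5]
```

>>> play_rows(
  deltas=[
    [-0.002,-0.191,0.029,0,0,-0.769,0.5],
    [-0.002,-0.191,0.029,0,0,-0.769,0.5],
    [-0.002,-0.191,0.029,0,0,-0.769,0.5],
    [-0.002,-0.191,0.029,0,0,-0.769,0.5],
    [-0.002,-0.191,0.029,0,0,-0.769,0.5],
    [-0.002,-0.191,0.029,0,0,-0.769,0.5],
    [-0.002,-0.191,0.029,0,0,-0.769,0.5],
    [-0.002,-0.191,0.029,0,0,-0.769,0.5],
    [-0.002,-0.191,0.029,0,0,-0.769,0.5],
    [-0.002,-0.191,0.029,0,0,-0.769,0.5],
  ],
)

```text
clock: 8.9
position: [0.5379, 0.0269, 0.2684]
tool_rot: [-3.142, -0.001, 3.14]
force: [-0.5, 0.0, -0.4]
grip_width: 0.0428
finger_force: 0.0
```

>>> play_rows(
  deltas=[
    [0,0,0,0,0,-0.04,0.5],
    [0,0,0,0,0,-0.04,0.5],
    [0,0,0,0,0,-0.04,0.5],
  ],
)

```text
clock: 9.2
position: [0.538, 0.0269, 0.2685]
tool_rot: [3.141, -0.001, -3.068]
force: [1.0, -0.1, 0.6]
grip_width: 0.0423
finger_force: 0.0
```

```bash
python3 - <<'E'
from h import *
o=observe();print(o['position'],o['tool_rot'],o['qpos'].round(2),o['force'],o['moment'],o['grip_width'],np.abs(o['qd']).max())
plan([(.5385,.0272,.27,3.245,.5),(.5385,.0272,.0815,3.245,.5)],save=False)
E
```

```text
[0.53800335 0.02688979 0.2684761 ] [ 3.14142156e+00 -6.07606391e-04 -3.06847893e+00] [ 0.5   0.47 -0.9   1.75  0.41  1.12  1.11] [ 0.9953167  -0.08381629  0.55560119] [-0.01763621  0.01116563  0.03473645] 0.042342072018853795 0.007330081005789696
[-0.001, 0.001, -0.003, 0.0, -0.0, -0.014, 0.5]
[-0.001, 0.0, 0.374, 0.0, -0.0, -0.014, 0.5]
```

>>> play_rows(
  deltas=[
    [-0.001,0,0.08,0,0,-0.014,0.5],
    [-0.001,0,0.16,0,0,-0.014,0.5],
    [-0.001,0,0.22,0,0,-0.014,0.5],
    [-0.001,0,0.27,0,0,-0.014,0.5],
    [-0.001,0,0.31,0,0,-0.014,0.5],
    [-0.001,0,0.34,0,0,-0.014,0.5],
    [-0.001,0,0.36,0,0,-0.014,0.5],
    [-0.001,0,0.374,0,0,-0.014,0.5],
    [-0.001,0,0.374,0,0,-0.014,0.5],
    [-0.001,0,0.374,0,0,-0.014,0.5],
  ],
)

```text
clock: 10.2
position: [0.539, 0.0271, 0.0822]
tool_rot: [-3.142, 0.001, -3.036]
force: [0.3, 0.1, -0.2]
grip_width: 0.0427
finger_force: 0.0
```

>>> play_rows(
  deltas=[
    [0,0,0,0,0,0,0.95],
    [0,0,0,0,0,0,0.95],
    [0,0,0,0,0,0,0.95],
    [0,0,0,0,0,0,0.95],
  ],
  newtons=20,
)

```text
clock: 10.6
position: [0.539, 0.0267, 0.0821]
tool_rot: [-3.141, 0.001, -3.037]
force: [0.3, -2.4, 3.6]
grip_width: 0.0136
finger_force: 25.8
```

```bash
cat >> h.py <<'E'
def st():
    o=observe();print(o['clock'],'p',(o['position']*1e3).round(1),'rot',o['tool_rot'].round(4),'F',o['force'].round(1),'M',o['moment'].round(3),'g',round(o['grip_width']*1e3,1),o['finger_force'])
E
python3 -c "from h import *; st()"
```

```text
10.6 p [539.   26.7  82.1] rot [-3.1411e+00  6.0000e-04 -3.0366e+00] F [ 0.3 -2.4  3.6] M [-0.642 -0.096  0.007] g 13.6 25.76552152633667
```

>>> play_rows(
  deltas=[
    [0,0,0.004,0,0,0,0.95],
    [0,0,0.008,0,0,0,0.95],
    [0,0,0.011,0,0,0,0.95],
    [0,0,0.011,0,0,0,0.95],
    [0,0,0.011,0,0,0,0.95],
  ],
)

```text
clock: 11.1
position: [0.539, 0.0267, 0.0765]
tool_rot: [-3.141, 0.001, -3.036]
force: [-0.3, -2.5, 6.6]
grip_width: 0.0136
finger_force: 26.1
```

```bash
python3 -c "from h import *; st()"
```

```text
11.1 p [539.   26.7  76.5] rot [-3.1411e+00  5.0000e-04 -3.0365e+00] F [-0.3 -2.5  6.6] M [-0.798 -0.02  -0.023] g 13.6 26.071792244911194
```

>>> play_rows(
  deltas=[
    [0,0,0,0,0,0.015,0.95],
    [0,0,0,0,0,0.03,0.95],
    [0,0,0,0,0,0.05,0.95],
    [0,0,0,0,0,0.05,0.95],
  ],
)

```text
clock: 11.5
position: [0.539, 0.0268, 0.0766]
tool_rot: [-3.141, 0.001, 3.14]
force: [-0.1, -2.6, 7.4]
grip_width: 0.0138
finger_force: 26.1
```

```bash
python3 -c "from h import *; st()"
```

```text
11.5 p [539.   26.8  76.6] rot [-3.1411e+00  7.0000e-04  3.1405e+00] F [-0.1 -2.6  7.4] M [-0.721 -0.013 -0.02 ] g 13.8 26.128468215465546
```

>>> play_rows(
  deltas=[
    [0,0,0,0,0,0.03,0.95],
    [0,0,0,0,0,0.07,0.95],
    [0,0,0,0,0,0.11,0.95],
    [0,0,0,0,0,0.15,0.95],
    [0,0,0,0,0,0.19,0.95],
    [0,0,0,0,0,0.23,0.95],
    [0,0,0,0,0,0.27,0.95],
    [0,0,0,0,0,0.3,0.95],
    [0,0,0,0,0,0.3,0.95],
  ],
)

```text
clock: 12.4
position: [0.5392, 0.0272, 0.0767]
tool_rot: [3.141, 0.001, 2.512]
force: [1.3, -2.2, 7.0]
grip_width: 0.0137
finger_force: 26.1
```

```bash
python3 -c "from h import *; st()"
```

```text
12.4 p [539.2  27.2  76.7] rot [3.1409e+00 1.0000e-03 2.5116e+00] F [ 1.3 -2.2  7. ] M [-0.337 -0.102 -0.032] g 13.7 26.113190352916718
```

>>> play_rows(
  deltas=[
    [0,0,-0.002,0,0,0,0.95],
    [0,0,-0.003,0,0,0,0.95],
    [0,0,-0.003,0,0,0,0.95],
  ],
)

```text
clock: 12.7
position: [0.5391, 0.0272, 0.0779]
tool_rot: [3.141, 0.001, 2.514]
force: [2.2, -0.7, 3.8]
grip_width: 0.0136
finger_force: 25.6
```

```bash
python3 -c "from h import *; st()"
```

```text
12.7 p [539.1  27.2  77.9] rot [3.1408e+00 5.0000e-04 2.5140e+00] F [ 2.2 -0.7  3.8] M [-0.211 -0.537 -0.065] g 13.6 25.61768889427185
```

>>> play_rows(
  deltas=[
    [0,0,-0.001,0,0,0.01,0.95],
    [0,0,-0.001,0,0,0.02,0.95],
    [0,0,-0.001,0,0,0.03,0.95],
    [0,0,-0.001,0,0,0.04,0.95],
    [0,0,-0.001,0,0,0.04,0.95],
  ],
)

```text
clock: 13.2
position: [0.5389, 0.0272, 0.0783]
tool_rot: [3.141, 0.0, 2.429]
force: [5.7, 1.4, -2.1]
grip_width: 0.0135
finger_force: 24.9
```

```bash
python3 -c "from h import *; st()"
```

```text
13.2 p [538.9  27.2  78.3] rot [3.1411e+00 2.0000e-04 2.4291e+00] F [ 5.7  1.4 -2.1] M [ 0.225 -1.279  0.026] g 13.5 24.948124587535858
```

>>> play_rows(
  deltas=[
    [0,0,0,0,0,0.01,0.95],
    [0,0,0,0,0,0.02,0.95],
    [0,0,0,0,0,0.03,0.95],
    [0,0,0,0,0,0.04,0.95],
    [0,0,0,0,0,0.04,0.95],
  ],
)

```text
clock: 13.7
position: [0.539, 0.0273, 0.0783]
tool_rot: [3.141, 0.0, 2.345]
force: [5.1, 1.7, -1.2]
grip_width: 0.014
finger_force: 25.0
```

```bash
python3 -c "from h import *; st()"
```

```text
13.7 p [539.   27.3  78.3] rot [3.1410e+00 2.0000e-04 2.3453e+00] F [ 5.1  1.7 -1.2] M [ 0.278 -1.389  0.024] g 14.0 24.950387477874756
```

>>> play_rows(
  deltas=[
    [0,0,0,0,0,0.01,0.95],
    [0,0,0,0,0,0.02,0.95],
    [0,0,0,0,0,0.03,0.95],
    [0,0,0,0,0,0.04,0.95],
    [0,0,0,0,0,0.04,0.95],
  ],
)

```text
clock: 14.2
position: [0.539, 0.0273, 0.0783]
tool_rot: [3.141, 0.0, 2.262]
force: [5.9, 1.6, -0.9]
grip_width: 0.0135
finger_force: 24.9
```

```bash
python3 -c "from h import *; st()"
```

```text
14.2 p [539.   27.3  78.3] rot [3.1408e+00 1.0000e-04 2.2615e+00] F [ 5.9  1.6 -0.9] M [ 0.283 -1.445  0.049] g 13.5 24.898914992809296
```

k ≈ 0.94, no click yet; continue.

>>> play_rows(
  deltas=[
    [0,0,0,0,0,0.01,0.95],
    [0,0,0,0,0,0.02,0.95],
    [0,0,0,0,0,0.03,0.95],
    [0,0,0,0,0,0.04,0.95],
    [0,0,0,0,0,0.04,0.95],
  ],
)

```text
clock: 14.7
position: [0.5391, 0.0274, 0.0783]
tool_rot: [3.141, 0.0, 2.178]
force: [6.0, 3.0, -2.0]
grip_width: 0.0138
finger_force: 24.9
```

```bash
python3 -c "from h import *; st()"
```

```text
14.7 p [539.1  27.4  78.3] rot [3.1407 0.     2.1778] F [ 6.  3. -2.] M [ 0.325 -1.411  0.101] g 13.8 24.875172078609467
```

>>> play_rows(
  deltas=[
    [0,0,0,0,0,0.01,0.95],
    [0,0,0,0,0,0.02,0.95],
    [0,0,0,0,0,0.03,0.95],
    [0,0,0,0,0,0.04,0.95],
    [0,0,0,0,0,0.04,0.95],
  ],
)

```text
clock: 15.2
position: [0.5391, 0.0274, 0.0784]
tool_rot: [3.141, 0.0, 2.094]
force: [5.5, 2.2, -0.8]
grip_width: 0.0141
finger_force: 25.0
```

```bash
python3 -c "from h import *; st()"
```

```text
15.2 p [539.1  27.4  78.4] rot [3.1405 0.     2.0941] F [ 5.5  2.2 -0.8] M [ 0.311 -1.465  0.017] g 14.1 24.976603388786316
```

>>> play_rows(
  deltas=[
    [0,0,0,0,0,0.01,0.95],
    [0,0,0,0,0,0.02,0.95],
    [0,0,0,0,0,0.03,0.95],
    [0,0,0,0,0,0.04,0.95],
    [0,0,0,0,0,0.04,0.95],
  ],
)

```text
clock: 15.7
position: [0.5393, 0.0274, 0.0786]
tool_rot: [3.14, 0.0, 2.01]
force: [4.0, 1.1, 5.8]
grip_width: 0.0135
finger_force: 25.9
```

```bash
python3 -c "from h import *; st()"
```

```text
15.7 p [539.3  27.4  78.6] rot [3.1403e+00 2.0000e-04 2.0100e+00] F [4.  1.1 5.8] M [ 0.338 -1.045 -0.022] g 13.5 25.931087136268616
```

>>> play_rows(
  deltas=[
    [0,0,-0.002,0,0,0,0.95],
    [0,0,-0.004,0,0,0,0.95],
    [0,0,-0.004,0,0,0,0.95],
  ],
)

```text
clock: 16.0
position: [0.5393, 0.0273, 0.0807]
tool_rot: [3.14, 0.0, 2.011]
force: [3.8, 2.6, 5.7]
grip_width: 0.0136
finger_force: 25.9
```

```bash
python3 -c "from h import *; st()"
```

```text
16.0 p [539.3  27.3  80.7] rot [3.1402e+00 1.0000e-04 2.0107e+00] F [3.8 2.6 5.7] M [ 0.319 -1.13  -0.08 ] g 13.6 25.859072506427765
```

>>> play_rows(
  deltas=[
    [0,0,-0.003,0,0,0,0.95],
    [0,0,-0.003,0,0,0,0.5],
    [0,0,-0.003,0,0,0,0.5],
    [0,0,-0.003,0,0,0,0.5],
    [0,0,-0.03,0,0,0,0.5],
    [0,0,-0.1,0,0,0,0.5],
    [0,0,-0.2,0,0,0,0.5],
    [0,0,-0.3,0,0,0,0.5],
    [0,0,-0.36,0,0,0,0.5],
    [0,0,-0.36,0,0,0,0.5],
  ],
)

```text
clock: 17.0
position: [0.5401, 0.0274, 0.2653]
tool_rot: [3.135, 0.003, 2.011]
force: [0.4, 0.1, -0.2]
grip_width: 0.0427
finger_force: 0.0
```

>>> play_rows(
  deltas=[
    [0.05,-0.1,0,0,0,0,0.5],
    [0.1,-0.2,0,0,0,0,0.5],
    [0.1,-0.2,0,0,0,0,0.5],
    [0.1,-0.2,0,0,0,0,0.5],
    [0.1,-0.2,0,0,0,0,0.5],
  ],
)

```text
clock: 17.5
position: [0.4276, 0.0296, 0.2606]
tool_rot: [3.141, 0.0, 2.011]
force: [0.4, -0.1, -0.6]
grip_width: 0.043
finger_force: 0.0
```

```bash
python3 - <<'E'
from h import *
st()
f=grab_frame('side');g=grab_frame('top')
a=f[90:230,210:370];b=g[150:290,260:420]
cv2.imwrite('pics/m5.png',cv2.resize(np.hstack([a,b])[:,:,::-1],(800,350),interpolation=cv2.INTER_CUBIC))
E
```

```text
17.5 p [427.6  29.6 260.6] rot [3.1407e+00 3.0000e-04 2.0112e+00] F [ 0.4 -0.1 -0.6] M [ 0.008 -0.011 -0.03 ] g 43.0 0.0
```

View pics/m5.png

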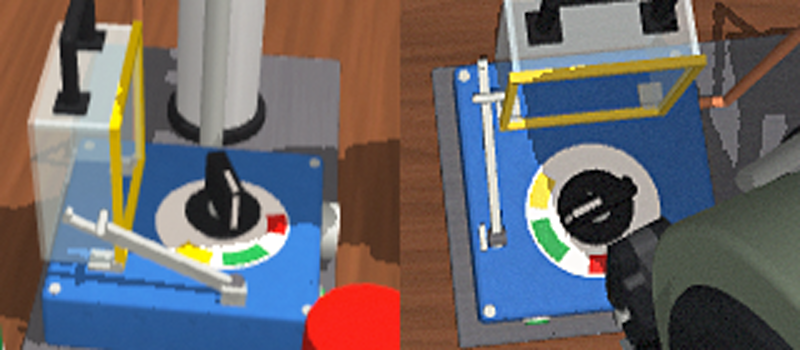

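```bash
python3 -c "from workcell import *; print(job_done())"
```

```text
the job is handed in; nothing more can be done
None
```

The job is handed in, but no verdict came back. The last pictures show the guard standing on its stay and the knob pointing into the green arc, at about 1.19 rad by tool angle. I felt it click and spring up there, but did not measure its final height. The cans and tin were not touched.

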